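# Locate a drilling template on the bench drill stand's index pin

### The arm

A 6-joint arm with a two-finger parallel gripper is mounted at the origin on the work surface. World frame = base frame: x ahead of the robot, y to its left, z up, the work surface at z = 0. Lengths are in m, angles in degrees, forces in N, time in s.
With the tool pointing down it reaches from about 0.325 to 0.85 m from the base axis. Payload 15.5 kg.
Tool frame: the origin (TCP) lies at the very end of the fingers, on their centre line; the grasp point (between the pads) lies arm.grip_depth behind it (arm.grip_depth is the distance from the TCP to the grasp point, in m); z points along the fingers, y is the direction in which the jaws open and shut (so a half turn about z gives the same grasp; the last joint's range is limited). The gripper opens to 91 mm and grips with 3 to 60 N. Pads are 32 mm wide; open, the fingers measure 118 mm over their backs; the gripper's body (76 mm by 178 mm) begins 60 mm behind the grasp point.
Start: joints at [-5.472, 28.281, 77.091, -0, 74.628, -5.472], TCP at [0.625, 0, 0.214] pointing down, gripper open.
Joint ranges: [-166.48, 166.48], [-47.26, 123.95], [12.59, 153.08], [-70.14, 250.14], [6.76, 159.57], [-176.63, 176.63]. Speed limits (degrees/s): [108.29, 108.29, 147.25, 172.46, 172.46, 172.46].

### API

Orientations are given as a 3x3 rotation matrix whose columns are the frame's x, y, z axes.
In Python, from rig import arm gives the robot as it stands. Calls block until the motion is done:
- arm.move_to(position, orientation): joint-space move of the TCP to a pose.
- arm.move_l(position, orientation=None, feed=0.15): straight line of the TCP; orientation=None keeps the orientation; feed is the mean speed in m/s.
- arm.move_joints(angles): joint-space move.
- arm.grip(opening): finger opening in m; the grip force is fixed at half the most; returns when the fingers have stopped.
- arm.sleep(seconds).
- arm.solve_ik(position, orientation): joint angles nearest the present ones, or None.
- arm.snapshot(name): name is "scene" or "side" or "wrist"; returns the picture (384x512x3 uint8, red, green, blue); there is no depth.
- arm.get_calibration(name): a dict with "intrinsics" (3x3 intrinsics, pixels), "k1" (the pictures are not rectified: a ray, as slopes to the right and down, at radius r is drawn at 1 + k1 r^2 times it, then the intrinsics apply), "cam_to_world" (4x4, takes a point from camera to world coordinates). Camera axes: x right, y down, z forward; pixel columns grow to the right and rows downward; lengths in m; the calibration is good to about 2 mm. A picture is of the moment at which its call begins: read the wrist's pose just before it. get_calibration takes no time and is no camera call; for the wrist camera it gives the pose at the moment of the call.
A pose or a line that the arm cannot do raises arm.Unreachable and nothing moves.
- arm.sign_off(): hands the job in, once; it reports no verdict.
Readings, each from a call of its own:
- arm.current_t(): time.
- arm.current_joint_positions(): joint angles.
- arm.current_dq(): joint speeds.
- arm.current_tau(): joint torques, N m.
- arm.current_ee_pos(): TCP position.
- arm.current_tool_rot(): TCP orientation.
- arm.current_force(): force on the tool from outside, world axes, zero at the start.
- arm.current_torque(): the same for the moment, N m.
- arm.current_width(): finger opening in m.
Only numpy, scipy, OpenCV 4.12 (cv2) and the standard library are available. Lean on these libraries where they do the work, as an engineer would, in place of code of your own. Each camera call takes 0.05 s, during which the arm holds its last target.

### The job

Fit the drilling template to the bench drill stand: take it by its bar handle, lay it on top of the stand's locating pin with its long edge along the fence, and slide it along the fence until its hole finds the pin and it drops down flat on the table, then let go. The pin was clamped by hand somewhere along its slot, so feel for it gently and never force the template against the pin, table or fence; leave everything else on the bench where it is.

Things in the scene. Friction and masses are not known exactly. Their poses are not given: they have to be found in the camera images.
- stand: bench drill stand, fixed: grey iron table 170 (own x) x 210 (own y) mm, 16 mm high, with fence, slot, locating pin, and behind the fence at own x 64, y 78 mm a column 231 mm high; its drill head is swung to the back (own +x, off the table). Origin: centre of the underside; x across the fence, y along it, z up
- fence (a point): middle of the fence's face, at the table surface; axes as the stand. The fence is a steel strip 190 mm long (own y), 14 mm high above the table, 14 mm thick; its face looks to own -x, towards the pin
- slot_mid (a point): middle of the pin's slot, on the table surface, 25.5 mm from the fence's face; axes as the stand. The locating pin is a steel stud 10 mm across, 6 mm high above the table, top edge chamfered 1.3 mm. It stands on the slot's centre line (own x = 0) anywhere from own y = -12 to +12 mm: where is not reported, only seen or felt. It does not move
- template_grip (a point): centre of the template's upright bar handle: 32 mm along own x, 12 mm thick along own y (pinch it across these), standing 30 mm high on the plate, top 36 mm above the plate's underside. This point is 21 mm above the underside, on the plate's centre line, 35 mm from its -y end. Axes as the template; once fitted they run the same way as the stand's
- template_hole (a point): centre of the template's hole at its underside. The template is a steel plate 50 (own x) x 140 (own y) x 6 mm, 0.25 to 0.45 kg, lying flat; its one through hole is 12.4 mm wide, 25 mm from either long edge, 60 mm along own +y from the handle's centre, 45 mm from the +y end. Four brass drill bushes near the +y end stick up 1 mm
- chuck_key: chuck key lying on the stand's table near its front left corner: steel T, 36 x 34 mm, 12 mm high. Bystander; origin under its centre
- file: small flat file with round wooden handle, 145 mm long, 17 mm high, lying beside the template. Bystander; origin under its middle, own x towards the blade
- loupe: hand magnifier lying flat, brass rim 75 mm across and 10 mm high, dark wooden handle 95 mm along own -x. Bystander; origin under the lens centre
- drawplate: plain steel plate 35 x 150 x 6 mm with three rows of tiny holes and no handle. Bystander; origin under its centre, own y along its length
- burr_block: wooden block 70 x 70 x 30 mm with burrs standing in it, 66 mm high overall. Bystander; origin under its centre
- pliers: pliers lying flat, 140 mm long, 11 mm high, black handles along own -x. Bystander; origin under the pivot
- bench_block: steel block 65 x 65 x 20 mm. Bystander; origin under its centre
- tin: round open tin, 72 mm across, 22 mm high, with small brass discs in it. Bystander; origin under its centre
There are look-alikes about, which are no part of the job. What is shaped like the part that bears template_grip but red is not meant.

How it is judged (in metres and radians):
On the way:
1. the template is laid on top of the pin along the fence, its hole not yet over the pin (contact force between template and stand above 0.3 N and x of template_hole in the frame of slot_mid between -0.005 and 0.004 m and z of template_hole in the frame of slot_mid between 0.0035 and 0.012 m and angle between the y axis of slot_mid and the y axis of template_hole, either way round below 0.1 rad), for 0.1 s.
At the end, for the whole second after the job is handed in: The template has dropped over the pin: its hole lies on the slot's centre line within 3 mm and within 16 mm of the slot's middle, its underside at the hole is within 1.6 mm of the table surface, the plate is flat within 1.4 degrees and along the fence within 3.4 degrees, released and at rest (x of template_hole in the frame of slot_mid between -0.003 and 0.003 m and y of template_hole in the frame of slot_mid between -0.016 and 0.016 m and z of template_hole in the frame of slot_mid between -0.002 and 0.0016 m and angle between template_hole's own z axis and vertical below 0.025 rad and angle between the y axis of slot_mid and the y axis of template_hole, either way round below 0.06 rad and linear speed of template below 0.01 m/s); the robot touches nothing.
It fails at once if the template is pressed against the stand (pin, table or fence) with more than 35 N (contact force between template and stand above 35 N).
It fails at once if another thing on the bench is moved by more than 20 mm (distance of any of chuck_key, file, loupe, drawplate, burr_block, pliers, bench_block, tin from where it was at the start of the episode above 0.02 m).
It also fails if it takes over 58 s, if anything falls off the work surface, if the arm or the gripper's body presses on something with over 40 N, if the wrist force passes 120 N, or if a joint passes its speed limit or range.

## Working session

There is one attempt and no reset: what is moved stays moved. The work goes in short steps, each a Python script; the robot and the scene stay as the last script left them, time stands still between calls to the robot, and variables do not carry over. Pictures are saved under pics/ and viewed, and the job is handed in when it is done.

```bash
ls; mkdir -p pics
python3 - <<'E'
from rig import arm
import cv2, numpy as np
for n in ["scene","side","wrist"]:
    c=arm.get_calibration(n); im=arm.snapshot(n)
    cv2.imwrite(f"pics/{n}0.png",cv2.resize(im[:,:,::-1],(800,600),interpolation=cv2.INTER_CUBIC))
    np.save(f"pics/{n}0.npy",im)
    print(n,np.round(c["intrinsics"],1).tolist(),c["k1"],np.round(c["cam_to_world"],3).tolist())
print(arm.current_t(),arm.grip_depth,arm.current_tool_rot(),arm.current_force())
E
```

```text
pics
scene [[389.7, 0.0, 254.6], [0.0, 389.7, 190.9], [0.0, 0.0, 1.0]] 0.01652957273839577 [[0.089, 0.808, -0.582, 1.163], [0.996, -0.073, 0.05, -0.077], [-0.002, -0.584, -0.812, 0.95], [0.0, 0.0, 0.0, 1.0]]
side [[392.7, 0.0, 254.8], [0.0, 392.7, 190.2], [0.0, 0.0, 1.0]] -0.009931816769668273 [[0.985, -0.123, 0.118, 0.391], [-0.169, -0.614, 0.771, -1.099], [-0.022, -0.779, -0.626, 0.939], [0.0, 0.0, 0.0, 1.0]]
wrist [[334.6, 0.0, 258.1], [0.0, 334.6, 194.8], [0.0, 0.0, 1.0]] -0.017625554904278796 [[1.0, 0.0, -0.001, 0.625], [0.0, -0.96, -0.28, 0.079], [-0.001, 0.28, -0.96, 0.384], [0.0, 0.0, 0.0, 1.0]]
0.15 0.0188 [[-2.70047417e-05  9.99999612e-01 -8.80854037e-04]
 [ 9.99999996e-01  2.70765188e-05  8.14740453e-05]
 [ 8.14978641e-05 -8.80851833e-04 -9.99999609e-01]] [-1.14917395  0.04795025 -0.30932304]
```

View pics/scene0.png

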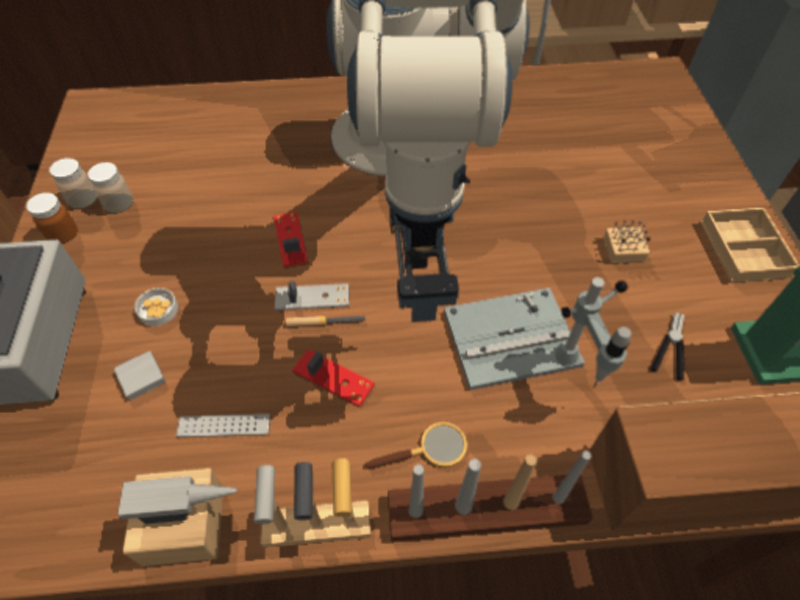

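View pics/side0.png

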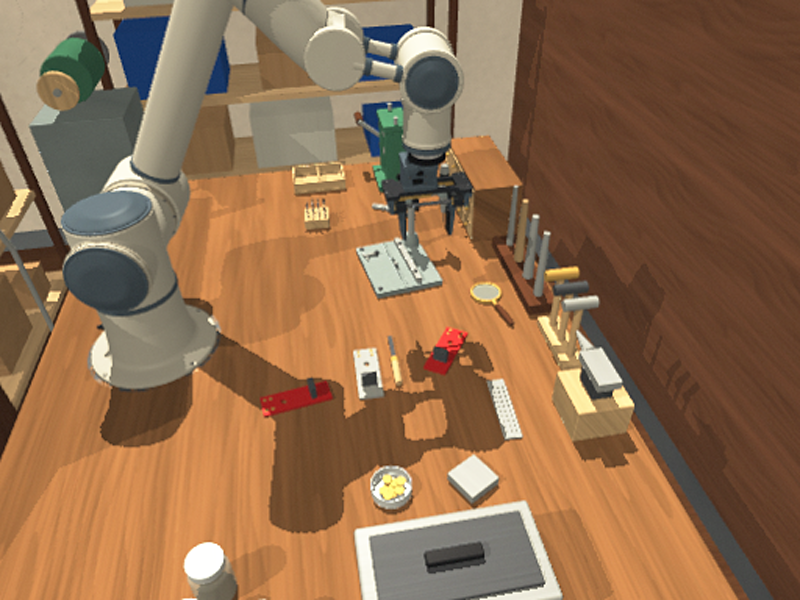

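View pics/wrist0.png

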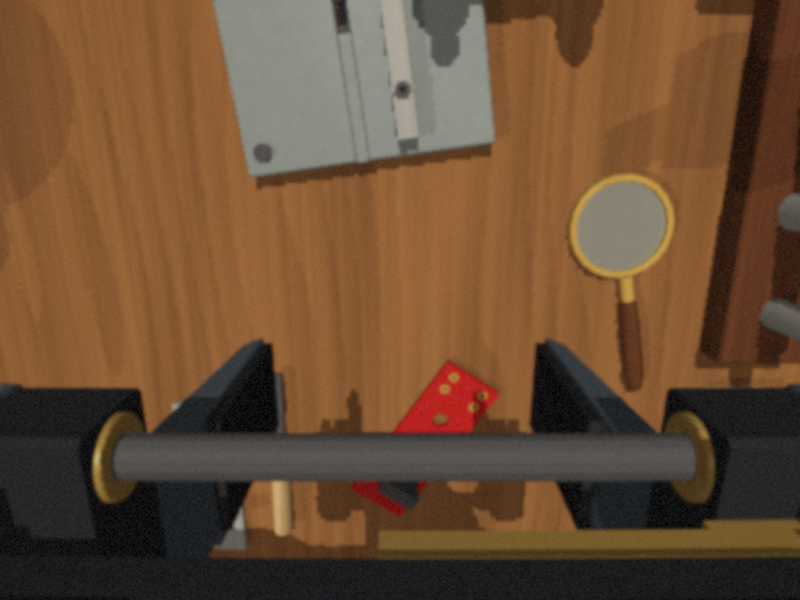

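The scene view shows the grey template at about (312,296), with its handle to the left, the file next to it, and two red look-alikes. The stand is at about (513,338) with its column at the right, so its y axis runs roughly along world +y. I'll get rough positions from this, then take close wrist views.

```bash
cat > h.py <<'E'
import numpy as np, cv2
def ray(c,uv):
    K=c["intrinsics"];k=c["k1"]
    d=np.array([(uv[0]-K[0,2])/K[0,0],(uv[1]-K[1,2])/K[1,1]])
    s=d.copy()
    for _ in range(10): s=d/(1+k*(s@s))
    T=np.array(c["cam_to_world"]); v=T[:3,:3]@np.array([s[0],s[1],1.]); return T[:3,3],v
def plane(c,uv,z):
    o,v=ray(c,uv); return o+v*(z-o[2])/v[2]
def proj(c,p):
    T=np.array(c["cam_to_world"]); q=T[:3,:3].T@(np.asarray(p)-T[:3,3]); s=q[:2]/q[2]; s=s*(1+c["k1"]*(s@s))
    K=c["intrinsics"]; return np.array([K[0,0]*s[0]+K[0,2],K[1,1]*s[1]+K[1,2]])
def Rz(yaw): # tool down, y axis jaw along world y rotated by yaw; camera on -x side
    c,s=np.cos(yaw),np.sin(yaw)
    return np.array([[c,-s,0],[s,c,0],[0,0,1.]])@np.array([[-1,0,0],[0,1,0],[0,0,-1.]])
E
python3 - <<'E'
from rig import arm
from h import *
c=arm.get_calibration("scene")
f=.64
for n,uv,z in [("tpl L",(276,296),.0),("tpl R",(349,296),.006),("handle top",(293,285),.036),("stand UL",(446,309),.016),("UR",(548,290),.016),("LR",(582,365),.016),("LL",(470,384),.016)]:
    print(n,plane(c,np.array(uv)*f,z).round(3))
R=Rz(0.0)
for p in [(.50,-.17,.25),(.50,.15,.25),(.55,.15,.22)]:
    print(arm.solve_ik(p,R))
E
```

```text
tpl L [ 0.456 -0.252  0.   ]
tpl R [ 0.473 -0.112  0.006]
handle top [ 0.46  -0.214  0.036]
stand UL [0.526 0.068 0.016]
UR [0.5   0.267 0.016]
LR [0.666 0.288 0.016]
LL [0.685 0.087 0.016]
[-2.52579713e+01  1.83965459e+01  8.77652507e+01 -2.54444375e-14
  7.38382033e+01 -1.15257971e+02]
[ 1.01433231e+01  1.78867723e+01  8.85570809e+01 -2.54444375e-14
  7.35561468e+01 -7.98566769e+01]
[ 9.25414780e+00  2.35051799e+01  8.45474480e+01 -2.54444375e-14
  7.19473721e+01 -8.07458522e+01]
```

Run:
```python
from rig import arm
from h import *
import pickle
R0=np.array([[0,1,0],[1,0,0],[0,0,-1.]])
def shot(n):
    c=arm.get_calibration("wrist"); im=arm.snapshot("wrist")
    pickle.dump((c,im),open(f"pics/{n}.pkl","wb"))
    cv2.imwrite(f"pics/{n}.png",cv2.resize(im[:,:,::-1],(800,600),interpolation=cv2.INTER_CUBIC))
arm.move_to((.59,.07,.24),R0); shot("w1")
arm.move_to((.55,-.17,.24),Rz(0)); shot("w2")
print(arm.current_t())
```

```text
2.4833
```

View pics/w1.png

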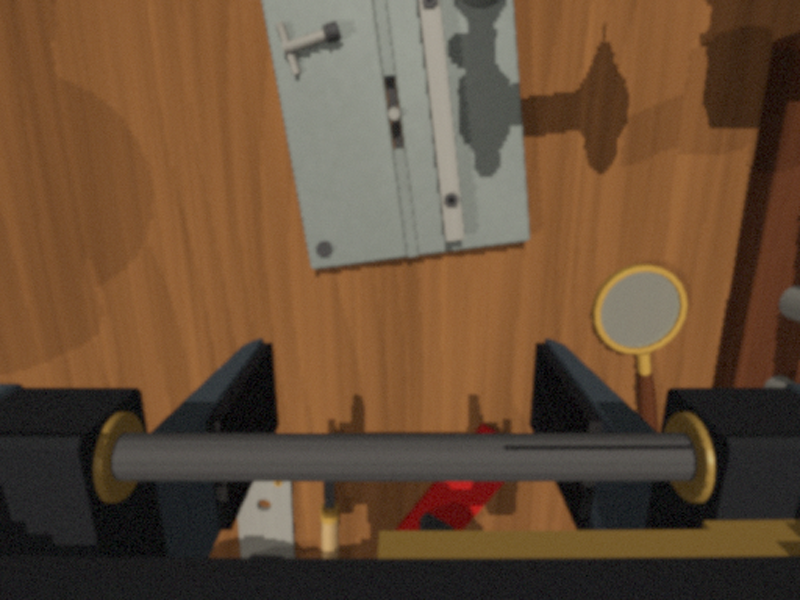

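View pics/w2.png

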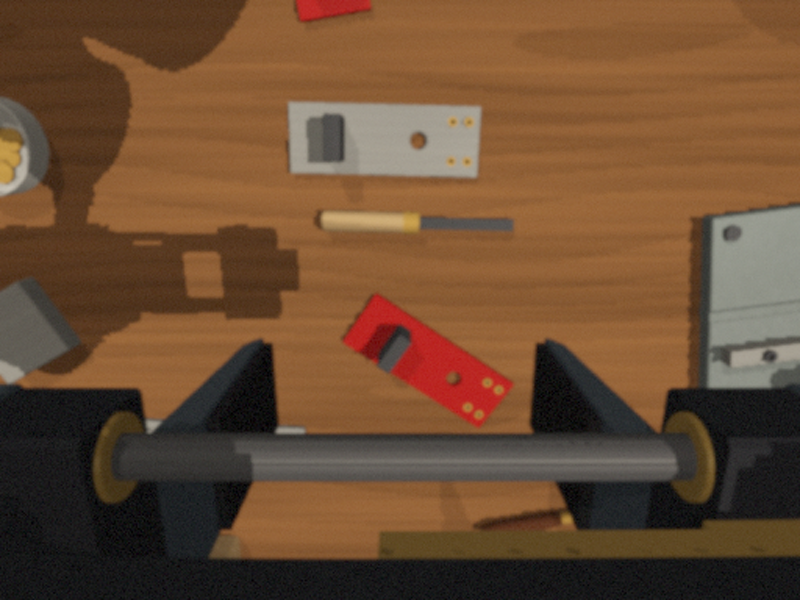

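w1 shows the stand: near edge from (313,269) to (528,243), slot from (390,78) to (398,148), the pin at (393,114), and the chuck key in the far left corner. w2 shows the grey template with corners (289,102), (481,107), (478,178) and (290,175), its handle at (331,138) and its hole at (418,141). The file lies about 35 px below it. Next I'll measure these precisely.

Run:
```python
from h import *
import pickle
c2,im2=pickle.load(open("pics/w2.pkl","rb")); c1,im1=pickle.load(open("pics/w1.pkl","rb"))
hsv=cv2.cvtColor(im2,cv2.COLOR_RGB2HSV)
m=((hsv[...,1]<60)&(hsv[...,2]>90)).astype(np.uint8); roi=np.zeros_like(m); roi[55:125,170:320]=1; m*=roi
m=cv2.morphologyEx(m,cv2.MORPH_CLOSE,np.ones((25,25)))*roi
cs,_=cv2.findContours(m,0,2); k=max(cs,key=cv2.contourArea)
r=cv2.minAreaRect(k); print(r)
b=cv2.boxPoints(r); P=np.array([plane(c2,p,.006) for p in b]); print(P.round(4)); print("ctr",P.mean(0), [np.linalg.norm(P[i]-P[i-1]).round(4) for i in range(4)])
# principal y axis
e=[P[i]-P[i-1] for i in range(4)]; e=[v for v in e if np.linalg.norm(v)>.09 and v[1]>0][0]; print("yaw of y axis", np.degrees(np.arctan2(-e[0],e[1])))
# brown hole inside template
rr=np.zeros_like(m); cv2.fillPoly(rr,[b.astype(int)],1); rr=cv2.erode(rr,np.ones((5,5)))
hm=((hsv[...,1]>=70)&(rr>0)).astype(np.uint8); 
n,l,s,ce=cv2.connectedComponentsWithStats(hm)
for i in range(1,n): print(s[i],ce[i],plane(c2,ce[i],.006).round(4))
# stand
hs=cv2.cvtColor(im1,cv2.COLOR_RGB2HSV)
for im,n,x0,y0,w,h in [(im1,"stand",160,0,190,180),(im2,"tpl",175,55,150,75)]:
    cr=im[y0:y0+h,x0:x0+w]; s=min(800//w,600//h); cv2.imwrite(f"pics/crop_{n}.png",cv2.resize(cr[:,:,::-1],None,fx=s,fy=s,interpolation=cv2.INTER_NEAREST)); print(n,s)
```

```text
((245.56741333007812, 88.88394165039062), (122.17794036865234, 44.88169479370117), 1.3478872776031494)
[[ 0.4855 -0.2578  0.006 ]
 [ 0.436  -0.2536  0.006 ]
 [ 0.4392 -0.1148  0.006 ]
 [ 0.489  -0.1141  0.006 ]]
ctr [ 0.46240951 -0.18509007  0.006     ] [np.float64(0.1437), np.float64(0.0497), np.float64(0.1388), np.float64(0.0498)]
yaw of y axis -1.3356395024225118
[286  74   7   8  39] [289.17948718  77.41025641] [ 0.4495 -0.135   0.006 ]
[297  75   7   7  39] [299.87179487  77.87179487] [ 0.45   -0.1228  0.006 ]
[263  85   9  11  80] [266.925  89.75 ] [ 0.463  -0.1605  0.006 ]
[285 100   7   7  35] [288.28571429 102.85714286] [ 0.4777 -0.1354  0.006 ]
[296 100   6   7  38] [298.5 103. ] [ 0.4779 -0.1235  0.006 ]
[185 106   1   1   1] [185. 106.] [ 0.4811 -0.2563  0.006 ]
stand 3
tpl 5
```

```bash
ls pics
```

```text
crop_stand.png
crop_tpl.png
scene0.npy
scene0.png
side0.npy
side0.png
w1.pkl
w1.png
w2.pkl
w2.png
wrist0.npy
wrist0.png
```

View pics/crop_stand.png

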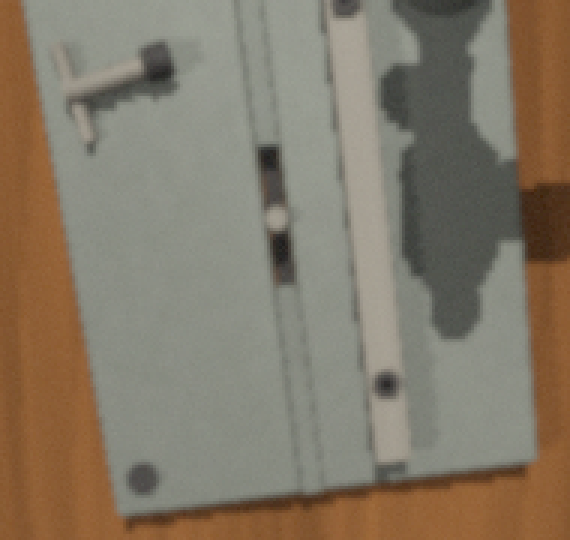

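View pics/crop_tpl.png

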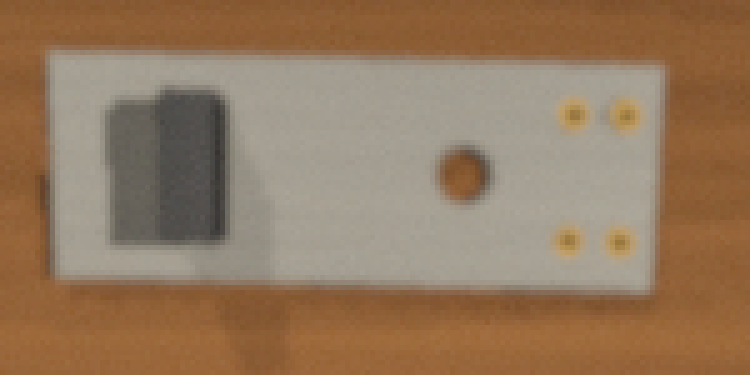

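Run:
```python
from h import *
import pickle
c2,_=pickle.load(open("pics/w2.pkl","rb")); c1,_=pickle.load(open("pics/w1.pkl","rb"))
Z=.006
C={n:plane(c2,np.array(p)/5+[175,55],Z)[:2] for n,p in dict(TL=(45,50),TR=(665,65),BR=(654,293),BL=(52,278)).items()}
print({k:v.round(4) for k,v in C.items()})
for a,b in(("TL","TR"),("BL","BR")):
    e=C[b]-C[a]; print("yaw",np.degrees(np.arctan2(-e[0],e[1])),np.linalg.norm(e))
hole=plane(c2,(266.9,89.75),Z)[:2]; print("ctr",sum(C.values())/4,"hole",hole)
hb=[plane(c2,np.array(p)/5+[175,55],.036)[:2] for p in((160,90),(222,92),(222,240),(160,240))]; print("handle top",np.array(hb).round(4),np.mean(hb,0).round(4))
g=lambda p,z:plane(c1,np.array(p)/3+[160,0],z)[:2]
A=[g((120,515),.016),g((535,460),.016)]; print("near edge",A,"yaw",np.degrees(np.arctan2((A[1]-A[0])[1],(A[1]-A[0])[0])),np.linalg.norm(A[1]-A[0]))
print("mid near", (A[0]+A[1])/2)
l=[g((120,515),.016),g((22,0),.016)];e=l[1]-l[0];print("left edge yaw",np.degrees(np.arctan2(-e[0],e[1])))
f=[g((376,463),.03),g((332,18),.03)];e=f[1]-f[0];print("fence top",f,np.degrees(np.arctan2(-e[0],e[1])))
f=[g((410,460),.03),g((364,18),.03)];e=f[1]-f[0];print("fence back",f,np.degrees(np.arctan2(-e[0],e[1])))
s=[g((285,284),.016),g((268,146),.016)];e=s[1]-s[0];print("slot",s,np.mean(s,0),np.degrees(np.arctan2(-e[0],e[1])),np.linalg.norm(e))
print("pin",g((276,218),.022))
f=[g((313,492),.016),g((256,0),.016)];e=f[1]-f[0];print("groove",f,np.degrees(np.arctan2(-e[0],e[1])))
```

```text
{'TL': array([ 0.436 , -0.2548]), 'TR': array([ 0.4393, -0.1139]), 'BR': array([ 0.4899, -0.1145]), 'BL': array([ 0.4863, -0.2562])}
yaw -1.371713163750246 0.14093231691955488
yaw -1.4531412635421677 0.14174600426224812
ctr [ 0.46288422 -0.18481592] hole [ 0.46303429 -0.16048291]
handle top [[ 0.4466 -0.2247]
 [ 0.447  -0.2116]
 [ 0.4773 -0.2125]
 [ 0.4773 -0.226 ]] [ 0.462  -0.2187]
near edge [array([0.52041546, 0.0629455 ]), array([0.68593957, 0.0854701 ])] yaw 7.749235811680905 0.16704965971488936
mid near [0.60317751 0.0742078 ]
left edge yaw 8.042905305570555
fence top [array([0.62172361, 0.08645081]), array([0.60310275, 0.23951591])] 6.936133017704504
fence back [array([0.63469294, 0.08762968]), array([0.6140292 , 0.23954778])] 7.74577756381466
slot [array([0.58687557, 0.15218923]), array([0.58071307, 0.20060808])] [0.58379432 0.17639866] 7.253315907066944 0.048809441452108825
pin [0.58365009 0.17535616]
groove [array([0.59799143, 0.07242766]), array([0.57673433, 0.24850369])] 6.883822555607862
```

Run:
```python
from rig import arm
from h import *
import pickle
R0=np.array([[0,1,0],[1,0,0],[0,0,-1.]])
arm.move_to((.59,.10,.14),R0)
c=arm.get_calibration("wrist"); im=arm.snapshot("wrist")
pickle.dump((c,im),open("pics/w3.pkl","wb"))
cv2.imwrite("pics/w3.png",cv2.resize(im[:,:,::-1],(800,600),interpolation=cv2.INTER_CUBIC))
print(arm.current_t(),arm.current_ee_pos())
```

```text
4.3833 [0.59017176 0.09965352 0.14019024]
```

View pics/w3.png

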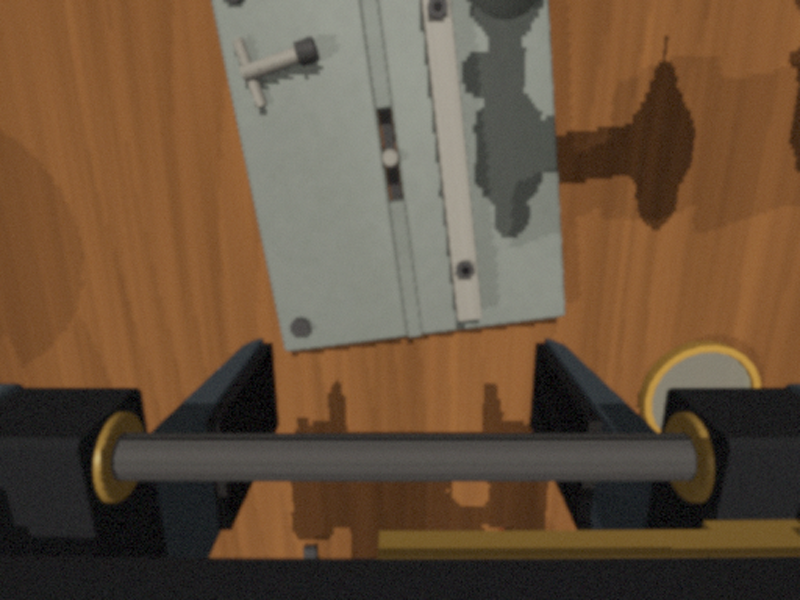

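w3 is a clearer view of the stand: pin top at about (391,158), slot from (384,108) to (397,199), fence top strip from (437,20) to (467,320), and table near corners at (288,350) and (564,316). Next I'll fit these by mask.

Run:
```python
from h import *
import pickle
c,im=pickle.load(open("pics/w3.pkl","rb"))
g=cv2.cvtColor(im,cv2.COLOR_RGB2GRAY); hsv=cv2.cvtColor(im,cv2.COLOR_RGB2HSV)
rg=im[...,0].astype(int)-im[...,2]
yw=lambda e:np.degrees(np.arctan2(-e[0],e[1]))
# fence top: warmish light (r>=b) in roi
m=((rg>0)&(g>120)&(hsv[...,1]<60)).astype(np.uint8); m[:, :262]=0; m[:,312:]=0; m[210:]=0
n,l,s,ce=cv2.connectedComponentsWithStats(m); i=1+np.argmax(s[1:,4]); print(s[i])
L=[];Rr=[]
for y in range(15,200,3):
    xs=np.where(l[y]==i)[0]
    if len(xs)>5: L.append(plane(c,(xs.min()-.5,y),.03)[:2]); Rr.append(plane(c,(xs.max()+.5,y),.03)[:2])
for n_,P in(("face",L),("back",Rr)):
    P=np.array(P); 
    for _ in range(3):
        k=np.polyfit(P[:,1],P[:,0],1); r=P[:,0]-np.polyval(k,P[:,1]); P=P[abs(r)<max(.0008,1.5*r.std())]
    print(n_,len(P),"yaw",-np.degrees(np.arctan(k[0])),"x at y=.176",np.polyval(k,.176),"y range",P[:,1].min(),P[:,1].max(),r.std())
# table outer left/right edges on plane .016: grey vs wood
t=(hsv[...,1]<70)
for lo,hi,nm in((130,200,"left"),(330,375,"right")):
    P=[]
    for y in range(20,190,3):
        xs=np.where(t[y,lo:hi])[0]
        if len(xs): x=(xs.min()-.5 if nm=="left" else xs.max()+.5)+lo; P.append(plane(c,(x,y),.016)[:2])
    P=np.array(P)
    for _ in range(4):
        k=np.polyfit(P[:,1],P[:,0],1); r=P[:,0]-np.polyval(k,P[:,1]); P=P[abs(r)<max(.0008,1.5*r.std())]
    print(nm,len(P),"yaw",-np.degrees(np.arctan(k[0])),np.polyval(k,.176))
# slot + pin
d=(g<75).astype(np.uint8); d[:, :235]=0; d[:,262:]=0; d[:60]=0;d[135:]=0
p=np.argwhere(d)[:,::-1]; print("slot px",p.min(0),p.max(0))
w=(g>150).astype(np.uint8); w[:, :240]=0; w[:,260:]=0; w[:90]=0; w[110:]=0
n,l,s,ce=cv2.connectedComponentsWithStats(w)
for i in range(1,n): print("pin",s[i],ce[i],plane(c,ce[i],.022))
for y in range(66,132,4): print(y,g[y,238:262])
```

```text
[ 262    0   50  210 8673]
face 62 yaw 0.1823287254677276 x at y=.176 0.5934853467744123 y range 0.0933136646193423 0.2385455576028745 1.1264697050657023e-06
back 38 yaw 7.574952888084907 x at y=.176 0.6287246735395445 y range 0.09332230413645497 0.22600660470793688 0.001659664508776357
left 57 yaw 7.807387213402051 0.5037524087877169
right 57 yaw 7.803521552571718 0.6740917673392411
slot px [241  69] [257 126]
pin [246  98   6   6  23] [248.73913043 100.47826087] [0.58294416 0.17571127 0.022     ]
66 [132 125 123 131 139 135 138 138 139 136 133 123 122 127 140 143 148 148
 147 148 150 147 150 149]
70 [137 122 102  77  58  57  54  49  50  49  45  55  84 116 134 146 148 149
 146 147 148 146 148 149]
74 [142 133 113  82  59  48  37  37  36  38  33  43  67  99 128 140 148 149
 149 147 149 147 150 148]
78 [147 139 124  99  73  52  44  39  42  37  45  43  58  84 112 132 145 147
 148 147 149 148 150 149]
82 [145 142 134 114  95  77  79  74  74  69  69  73  69  74  99 127 140 144
 147 148 146 148 148 150]
86 [143 146 140 130 106  89  78  74  74  72  71  70  71  68  78 106 131 146
 148 148 1
[... 445 characters left out ...]
 145 136 117  91  87  94  97 100  97  85  70  61  62  91
 118 136 143 145 146 145]
110 [142 145 145 143 145 143 132 113  88  62  43  38  38  34  34  41  42  68
 103 124 137 143 147 145]
114 [140 140 141 146 145 143 137 125 101  76  49  37  35  31  37  34  40  57
  89 117 135 141 142 142]
118 [142 143 144 144 140 142 140 134 117  93  70  61  54  57  59  54  60  58
  76  99 126 137 140 141]
122 [142 143 143 143 142 142 144 138 124 108  85  77  74  72  67  68  68  70
  70  92 116 134 141 144]
126 [142 144 144 145 143 142 143 142 134 121 100  84  75  71  69  68  74  70
  70  76 102 128 137 140]
130 [142 139 143 143 143 143 141 141 136 131 120 114 123 128 129 133 131 133
 132 129 124 126 134 139]
```

Run:
```python
from h import *
import pickle
c,im=pickle.load(open("pics/w3.pkl","rb"))
rb=im[...,0].astype(int)-im[...,2]; g=cv2.cvtColor(im,cv2.COLOR_RGB2GRAY)
for y in (60,100,140): print(y,rb[y,264:310].tolist(),"\n",g[y,264:310].tolist())
# fence by warm strip: threshold midway
rbs=cv2.GaussianBlur(rb.astype(np.float32),(3,3),0)
F=[];B=[]
for y in range(20,195,2):
    row=rbs[y,264:310]; s=row>-2
    best=None;xs=np.where(s)[0]
    if len(xs)==0: continue
    runs=np.split(xs,np.where(np.diff(xs)>1)[0]+1); r=max(runs,key=len)
    if 8<len(r)<24: F.append(plane(c,(264+r[0]-.5,y),.03)[:2]); B.append(plane(c,(264+r[-1]+.5,y),.03)[:2])
for P in(F,B):
    P=np.array(P)
    for _ in range(3):
        k=np.polyfit(P[:,1],P[:,0],1); r=P[:,0]-np.polyval(k,P[:,1]); P=P[abs(r)<max(.0006,1.5*r.std())]
    print(len(P),-np.degrees(np.arctan(k[0])),np.polyval(k,.176),r.std())
for y in(74,114):
    xs=np.where(g[y,238:262]<90)[0]; print("slot c",plane(c,(238+xs.mean(),y),.016))
print("slot ends",plane(c,(246,68.3),.016),plane(c,(254,128),.016))
```

```text
60 [7, 7, 8, 8, 6, 7, 7, 8, 9, 8, 4, 7, 14, 15, 18, 20, 16, 16, 17, 18, 19, 17, 17, 21, 19, 18, 17, 17, 19, 17, 13, 8, 7, 7, 7, 6, 7, 5, 7, 3, 3, 1, 4, 3, 3, 5] 
 [149, 151, 149, 149, 150, 152, 151, 151, 148, 128, 104, 95, 113, 139, 156, 161, 159, 159, 161, 160, 159, 159, 161, 159, 160, 160, 158, 158, 155, 150, 140, 134, 133, 130, 128, 124, 124, 116, 103, 83, 71, 72, 75, 82, 83, 83]
100 [7, 6, 6, 8, 8, 8, 7, 6, 8, 8, 7, 7, 7, 8, 6, 5, 10, 15, 19, 17, 19, 18, 16, 20, 20, 20, 18, 18, 19, 19, 17, 20, 18, 17, 13, 10, 4, 6, 8, 7, 4, 5, 4, 5, 2, 1] 
 [147, 146, 145, 145, 145, 147, 145, 145, 145, 146, 144, 145, 143, 139, 125, 100, 94, 121, 144, 156, 158, 159, 159, 159, 157, 157, 159, 159, 159, 158, 159, 156, 155, 147, 141, 134, 131, 133, 130, 127, 110, 84, 70, 66, 67, 64]
140 [6, 6, 6, 8, 7, 7, 7, 7, 6, 8, 6, 7, 6, 8, 8, 7, 5, 6, 8, 5, 8, 12, 17, 19, 19, 18, 19, 18, 19, 20, 18, 22, 19, 19, 18, 19, 18, 15, 12, 9, 7, 6, 6, 6, 8, 8] 
 [141, 142, 141, 141, 139, 140, 142, 141, 140, 139, 143, 143, 141, 140, 142, 140, 142, 142, 139, 123, 107, 117, 142, 156, 158, 158, 156, 158, 158, 157, 157, 161, 160, 159, 156, 157, 154, 148, 137, 131, 129, 128, 126, 130, 129, 127]Traceback (most recent call last):
  File "<stdin>", line 18, in <module>
IndexError: too many indices for array: array is 1-dimensional, but 2 were indexed
```

Run:
```python
from h import *
import pickle
c,im=pickle.load(open("pics/w3.pkl","rb"))
rb=im[...,0].astype(int)-im[...,2]; g=cv2.cvtColor(im,cv2.COLOR_RGB2GRAY)
rbs=cv2.GaussianBlur(rb.astype(np.float32),(3,3),0)
F=[];B=[]
for y in range(20,195,2):
    xs=np.where(rbs[y,264:310]>12.5)[0]
    if len(xs)==0: continue
    r=max(np.split(xs,np.where(np.diff(xs)>1)[0]+1),key=len)
    if 8<len(r)<24: F.append(plane(c,(264+r[0]-.5,y),.03)[:2]); B.append(plane(c,(264+r[-1]+.5,y),.03)[:2])
for P in(F,B):
    P=np.array(P)
    for _ in range(3):
        k=np.polyfit(P[:,1],P[:,0],1); r=P[:,0]-np.polyval(k,P[:,1]); P=P[abs(r)<max(.0006,1.5*r.std())]
    print(len(P),-np.degrees(np.arctan(k[0])),np.polyval(k,.176),r.std())
for y in(74,114):
    xs=np.where(g[y,238:262]<90)[0]; print("slot c",plane(c,(238+xs.mean(),y),.016))
print("slot ends",plane(c,(246,68.3),.016),plane(c,(254,128),.016))
```

```text
82 7.650937137166531 0.6088170274820557 0.00024658656060191144
82 7.738961334070036 0.6230951800225798 0.0002492213655676497
slot c [0.58024015 0.1969448  0.016     ]
slot c [0.58507735 0.16444918 0.016     ]
slot ends [0.58069785 0.20141903 0.016     ] [0.58719005 0.15259446 0.016     ]
```

```bash
cat >> h.py <<'E'
YAW=np.radians(7.72); S=np.array([.5832,.1770]); EX=np.array([np.cos(YAW),np.sin(YAW)]); EY=np.array([-np.sin(YAW),np.cos(YAW)])
def own(p): d=np.asarray(p)[:2]-S; return np.array([d@EX,d@EY])
def world(ox,oy): return S+ox*EX+oy*EY
E
python3 - <<'E'
from h import *
import pickle
c,im=pickle.load(open("pics/w3.pkl","rb"))
for n,p in dict(keyhead=(305,50),keyT1=(238,42),keyT2=(263,107)).items(): print(n,own(plane(c,np.array(p)*.64,.022)))
from rig import arm
y=np.radians(-1.4); R=Rz(y)
arm.grip(.045)
arm.move_to((.462,-.2195,.12),R)
arm.move_l((.462,-.2195,.03),R,feed=.15)
arm.move_l((.462,-.2195,.0095),R,feed=.05)
print(arm.current_t(),arm.current_ee_pos(),arm.current_force())
arm.grip(0.0)
print(arm.current_width(),arm.current_force(),arm.current_t())
arm.move_l((.462,-.2195,.06),R,feed=.08); arm.sleep(.2)
print(arm.current_width(),arm.current_force(),arm.current_torque(),arm.current_t())
for n in("scene","side"):
    im=arm.snapshot(n); cv2.imwrite(f"pics/{n}1.png",cv2.resize(im[:,:,::-1],(800,600),interpolation=cv2.INTER_CUBIC))
E
```

```text
keyhead [-0.03500583  0.05629604]
keyT1 [-0.06788363  0.06461975]
keyT2 [-0.06167673  0.03248133]
8.4833 [ 0.46185299 -0.21942637  0.00929574] [-0.11485274  0.04791112 -0.01485134]
0.011967928876431453 [-0.1545766   0.07230747  2.86212241] 9.0917
0.011962470630692714 [-0.20843415 -0.10047628 -4.53092958] [-0.0127178  -0.0511302   0.02582968] 10.075
```

View pics/side1.png

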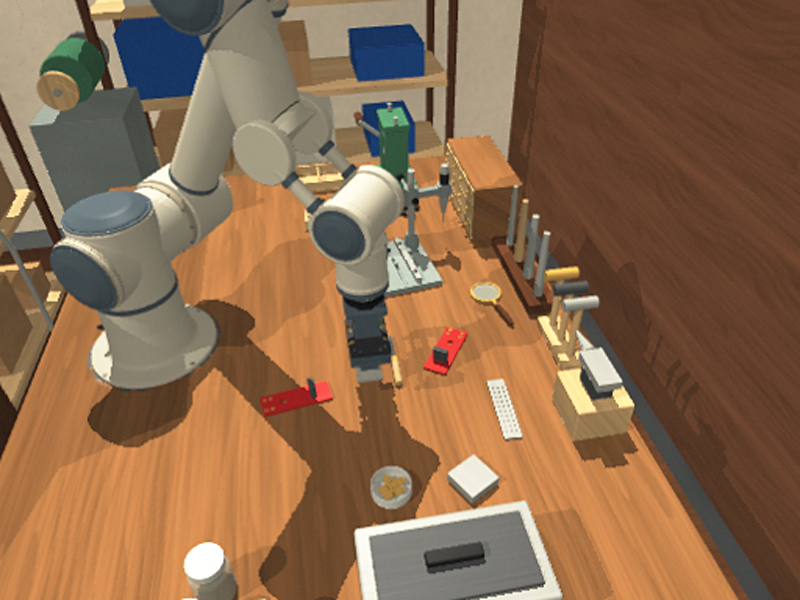

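The template is held, with a finger width of 12.0 mm and about 4.3 N of weight. Next I'll move over the stand, with the hole 14 mm short of the pin and 2 mm clear of the fence, and lower it by feel.

```bash
cat >> h.py <<'E'
RT=Rz(YAW); UZ=.0093
def tcp(ox,oy,h): # hole own x,y ; underside height above table
    p=world(ox,oy-.060); return np.array([p[0],p[1],.016+h+UZ])
def ff(arm,n=4):
    F=[]
    for _ in range(n): arm.sleep(.02); F.append(arm.current_force())
    F=np.mean(F,0); return np.array([F[:2]@EX,F[:2]@EY,F[2]])
E
python3 - <<'E'
from rig import arm
from h import *
import pickle
p=arm.current_ee_pos(); arm.move_l((p[0],p[1],.13),feed=.2)
arm.move_to(tcp(-.002,-.0155,.08),RT)
arm.move_l(tcp(-.002,-.0155,.010),RT,feed=.08); arm.sleep(.3)
b=ff(arm,8); print(b,arm.current_torque(),arm.current_ee_pos(),tcp(-.002,-.0155,.010),arm.current_t())
pickle.dump(b,open("base.pkl","wb"))
h=.010
while h>.003:
    h-=.0005; arm.move_l(tcp(-.002,-.0155,h),RT,feed=.02); f=ff(arm)-b
    print(round(h*1e3,2),f.round(2))
    if f[2]>1.5 or np.abs(f).max()>4: break
print(arm.current_t(),arm.current_torque())
for n in("scene","side","wrist"):
    im=arm.snapshot(n); cv2.imwrite(f"pics/{n}2.png",cv2.resize(im[:,:,::-1],(800,600),interpolation=cv2.INTER_CUBIC))
E
```

```text
[-0.08547402 -0.1685843  -3.84865479] [ 0.03576054 -0.03147662  0.02070938] [0.5914146  0.10191309 0.0354191 ] [0.5913602  0.10191564 0.0353    ] 13.4417
9.5 [0.2  0.45 0.18]
9.0 [0.02 0.24 0.53]
8.5 [-0.02  0.19 -0.27]
8.0 [ 0.2  -0.26  0.29]
7.5 [0.14 0.29 0.11]
7.0 [-0.18 -0.03  0.09]
6.5 [-0.32 -0.24 -0.  ]
6.0 [-0.03 -0.59  4.46]
15.975 [0.12739053 0.03223766 0.05803633]
```

View pics/scene2.png

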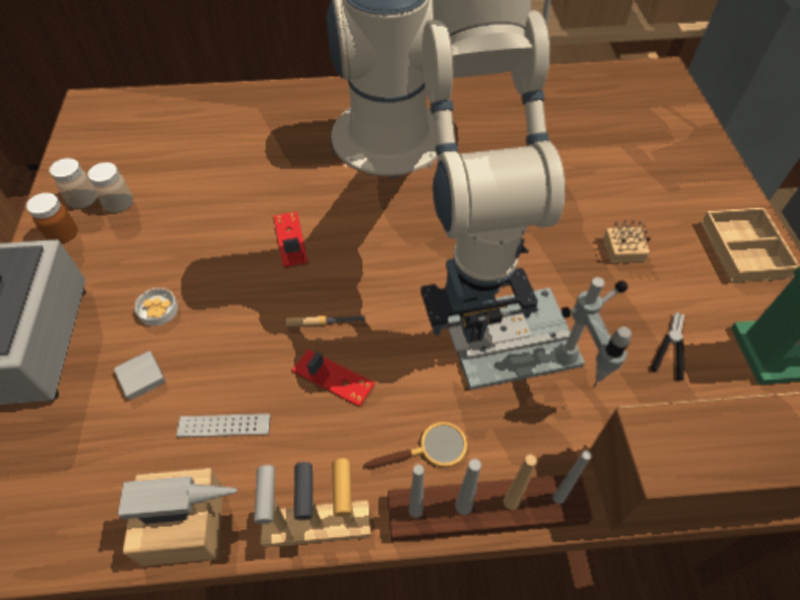

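View pics/wrist2.png

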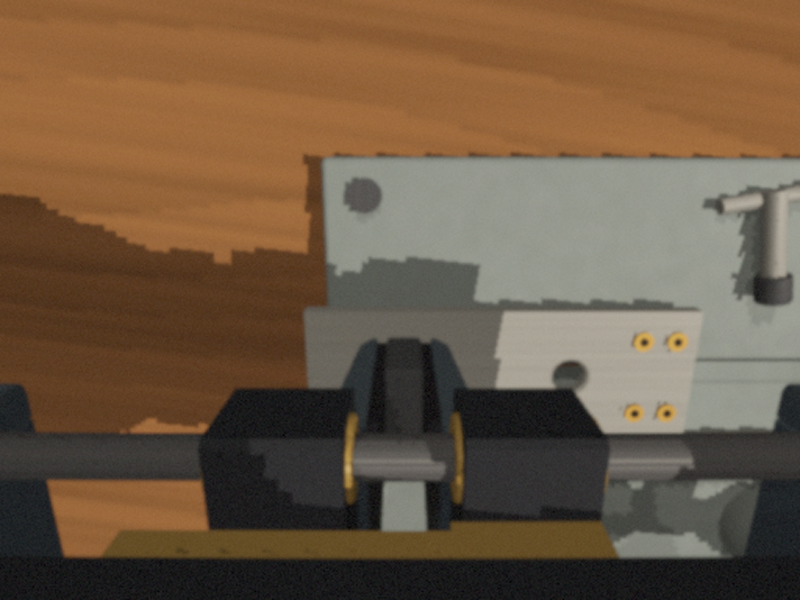

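Contact came at 6.0 mm above the table, exactly pin height, with a push of 4.5 N. The wrist view shows the template flat and parallel to the table edge, with its hole at (570,377). Next I'll feel for the fence in x.

Run:
```python
from rig import arm
from h import *
import pickle
b=pickle.load(open("base.pkl","rb"))
h=.00615; x=-.002
arm.move_l(tcp(x,-.0155,h),RT,feed=.02); print("eased",(ff(arm)-b).round(2))
while x<.004:
    x+=.0003; arm.move_l(tcp(x,-.0155,h),RT,feed=.02); f=ff(arm)-b
    print(round(x*1e3,2),f.round(2),own(arm.current_ee_pos())[0].round(5))
    if f[0]<-2.5: break
print(arm.current_t(),arm.current_torque())
```

```text
eased [-0.44 -1.    3.65]
-1.7 [-1.65 -1.    4.5 ] -0.00182
-1.4 [-2.37 -0.58  4.57] -0.00155
-1.1 [-2.27  0.32  4.23] -0.0011
-0.8 [-1.68  0.42  4.08] -0.00075
-0.5 [-1.39  0.52  3.41] -0.00047
-0.2 [-1.88  0.4   3.82] -0.00018
0.1 [-1.39  0.65  4.05] 0.00014
0.4 [-1.77  0.31  3.71] 0.00042
0.7 [-1.76 -0.43  3.86] 0.00073
1.0 [-1.72  0.51  3.83] 0.00102
1.3 [-2.61  0.07  4.39] 0.00121
19.925 [0.22999171 0.50339011 0.15267656]
```

Run:
```python
from rig import arm
from h import *
import pickle
b=pickle.load(open("base.pkl","rb"))
h=.00615; x=.0013
while x<.004:
    x+=.0002; arm.move_l(tcp(x,-.0155,h),RT,feed=.02); f=ff(arm)-b
    print(round(x*1e3,2),f.round(2),own(arm.current_ee_pos())[0].round(5),(arm.current_torque()).round(2))
    if f[0]<-5: break
print(arm.current_t())
```

```text
1.5 [-5.06 -0.38  5.56] 0.00123 [0.2  0.87 0.1 ]
20.2417
```

Run:
```python
from rig import arm
from h import *
import pickle
b=pickle.load(open("base.pkl","rb"))
h=.00615; x=.0011; y=-.0155
arm.move_l(tcp(x,y,h),RT,feed=.02); print((ff(arm)-b).round(2))
while y<.013:
    y+=.001 if y<-.0075 else .0005
    arm.move_l(tcp(x,y,h),RT,feed=.02); f=ff(arm,3)-b
    print(round(y*1e3,2),f.round(2))
    if f[2]<1.2 or abs(f[1])>8 or f[0]<-8 or f[2]>10: break
print(arm.current_t(),own(arm.current_ee_pos()),arm.current_ee_pos())
```

```text
[-2.99  0.56  3.74]
-14.5 [-2.78 -2.04  4.12]
-13.5 [-1.1  -1.98  4.13]
-12.5 [-1.3  -0.88  3.77]
-11.5 [-0.85 -1.29  4.14]
-10.5 [-0.81 -0.42  4.09]
-9.5 [-0.22 -0.93  3.75]
-8.5 [ 0.06 -0.61  4.09]
-7.5 [ 1.   -0.48  3.68]
-7.0 [ 0.05 -1.12  3.93]
-6.5 [ 0.35 -1.25  3.39]
-6.0 [ 0.5  -0.95  3.33]
-5.5 [ 0.3  -1.    3.49]
-5.0 [ 0.26 -0.34  3.1 ]
-4.5 [ 0.03 -0.17  1.83]
-4.0 [-0.42 -0.23  1.75]
-3.5 [0.13 0.63 0.39]
25.3583 [ 0.00103729 -0.06346526] [0.59275331 0.11424931 0.03139212]
```

The press force fell away at commanded y = -3.5. The flat pin top starts entering the hole about 2 mm before centre, so the centre should be near -1.5, which matches the camera's -1.3. I'll centre there and lower gently.

Run:
```python
from rig import arm
from h import *
import pickle
b=pickle.load(open("base.pkl","rb"))
h=.00615; x=.0010; y=-.0035
for y in(-.0028,-.0021,-.0016):
    arm.move_l(tcp(x,y,h),RT,feed=.02); print(y,(ff(arm)-b).round(2))
while h>.0004:
    h-=.0005 if h>.0014 else .00025
    arm.move_l(tcp(x,y,h),RT,feed=.02); f=ff(arm,3)-b
    print(round(h*1e3,2),f.round(2))
    if f[2]>2 or np.hypot(f[0],f[1])>3: break
print(arm.current_t(),own(arm.current_ee_pos()),arm.current_ee_pos(),arm.current_torque())
```

```text
-0.0028 [-0.01  0.02  0.32]
-0.0021 [-0.24  0.19  0.22]
-0.0016 [0.21 0.08 0.6 ]
5.65 [0.56 0.16 0.25]
5.15 [0.24 0.37 0.02]
4.65 [ 0.43  0.19 -0.14]
4.15 [-0.11  0.67  0.2 ]
3.65 [-0.23  0.16  0.34]
3.15 [0.39 0.26 0.33]
2.65 [ 0.16 -0.29  0.52]
2.15 [-0.67  0.09  0.54]
1.65 [0.35 0.14 0.06]
1.15 [-0.    0.36  0.18]
0.9 [-0.27  0.07  0.93]
0.65 [ 0.34  0.53 -0.08]
0.4 [0.04 0.05 0.11]
30.2083 [ 0.00098653 -0.06161232] [0.5924541  0.11607863 0.02569844] [ 0.04748674 -0.01890884  0.00426733]
```

The pin is in the hole and the template came down with no force. I'll lower it to the table, let go and retreat.

Run:
```python
from rig import arm
from h import *
import pickle
b=pickle.load(open("base.pkl","rb"))
h=.0004; x=.0010; y=-.0016
while h>-.001:
    h-=.0002; arm.move_l(tcp(x,y,h),RT,feed=.02); f=ff(arm,3)-b
    print(round(h*1e3,2),f.round(2))
    if f[2]>1.5: break
arm.grip(.030); arm.sleep(.2); print(arm.current_width(),arm.current_force())
arm.move_l(tcp(x,y,.06),RT,feed=.08)
# back off so the wrist camera sees the stand: towards -y
R0=np.array([[0,1,0],[1,0,0],[0,0,-1.]])
arm.move_l(tcp(x,y,.12),RT,feed=.15)
arm.move_to((.59,.10,.16),R0); arm.sleep(.2)
c=arm.get_calibration("wrist"); im=arm.snapshot("wrist"); pickle.dump((c,im),open("pics/w4.pkl","wb"))
cv2.imwrite("pics/w4.png",cv2.resize(im[:,:,::-1],(800,600),interpolation=cv2.INTER_CUBIC))
im=arm.snapshot("side"); cv2.imwrite("pics/side4.png",cv2.resize(im[:,:,::-1],(800,600),interpolation=cv2.INTER_CUBIC))
print(arm.current_t())
```

```text
0.2 [-1.15 -0.24  4.14]
0.030339670876402505 [0.24973818 0.47395612 0.33511071]
34.4833
```

View pics/w4.png

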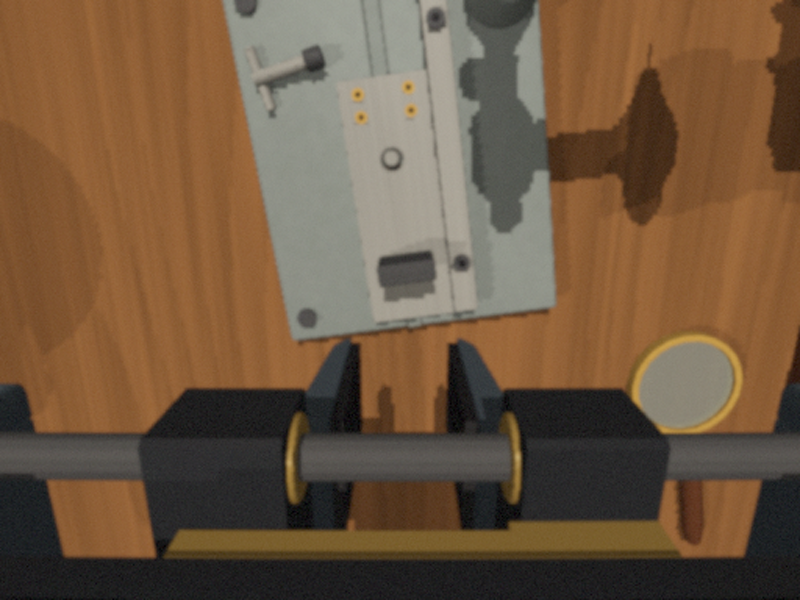

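View pics/side4.png

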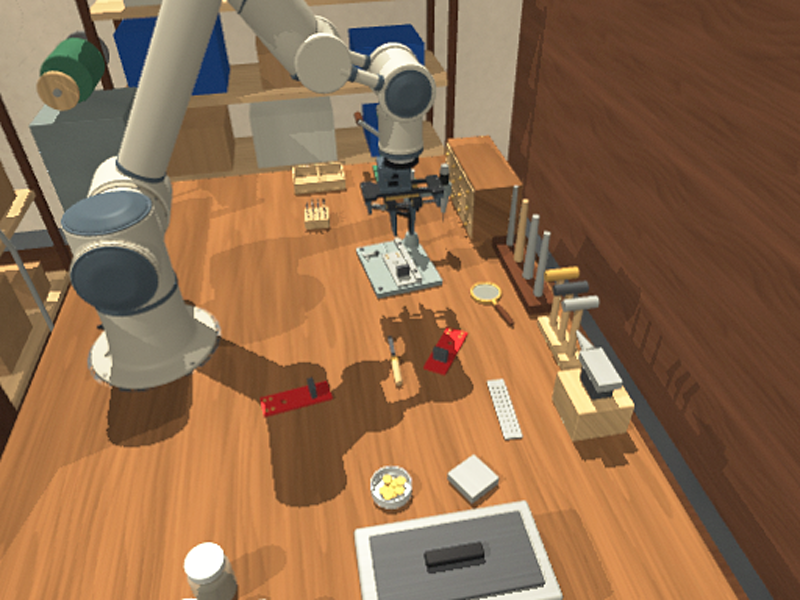

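w4 shows the template flat along the fence, with the bright pin top centred in its hole at (392,158). The chuck key is where it was, and the side view shows the bystanders unmoved. The gripper is clear, so I'm handing in.

```bash
python3 -c "
from rig import arm
arm.sign_off(); print(arm.current_t())"
```

```text
the job is handed in; nothing more can be done
the job is handed in; nothing more can be done
```

The template is fitted to the stand, released and handed in at about 34.5 s; sign-off gave no verdict.

**What I did:** I gripped the template across its handle and laid it on the pin, touching at 6.0 mm above the table with about 4.5 N. I felt for the fence, then slid the template along it. Near the end of the slide its edge may have been about 0.2 mm off the fence. The pin was found about 1.5 mm to the -y side of the slot's middle; camera and feel agreed to about 0.3 mm. The template dropped with almost no force and was set on the table. The highest contact reading I took was about 7.5 N, against the 35 N limit.

**Last checks:** The final wrist picture shows the pin centred in the hole and the template flat along the fence. The chuck key and the other bystanders look unmoved, and the gripper is clear. I judged these by eye and did not re-measure the final pose.

**Disagreement:** The outer edges of the table put its middle about 5 mm from where the slot and fence measurements did. I relied on the slot and fence, and the contact readings agreed with them to about 1 mm.

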